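# Third hand at the filter holder: seat the head and hold it on its gasket

### The arm

A 7-joint arm with a two-finger parallel gripper is mounted at the origin on a cart in front of the work surface, level with it; the furniture and walls round the work are solid. World frame = base frame: x ahead of the robot, y to its left, z up, the work surface at z = 0. Lengths are in m, angles in rad, forces in N, time in s.
With the tool pointing down it reaches from about 0.35 to 0.9 m from the base axis. Payload 8.1 kg.
Tool frame: the origin (TCP) lies at the very end of the fingers, on their centre line; the grasp point (between the pads) lies arm.grip_point_offset behind it (arm.grip_point_offset is the distance from the TCP to the grasp point, in m); z points along the fingers, y is the line along which they close (so a half turn about z gives the same grasp; the last joint's range is limited). The gripper opens to 92 mm and grips with 3 to 60 N. Pads are 19 mm wide; open, the fingers measure 130 mm over their backs; the gripper's body (75 mm by 190 mm) begins 47 mm behind the grasp point.
Start: joints at [1.228, 0.434, 0.025, 1.573, -0.012, 1.134, -0.075], TCP at [0.148, -0.607, 0.227] pointing down, gripper open.
Joint ranges: [-2.62, 2.62], [-0.44, 2.09], [-1.27, 1.32], [0.08, 2.57], [-1.32, 4.46], [0.12, 2], [-2.74, 2.74]. Speed limits (rad/s): [2.22, 2.22, 3.01, 3.01, 3.14, 3.14, 3.14].

### API

Orientations are given as a rotation vector (axis times angle).
In Python, from cell import arm gives the robot as it stands. The module is installed in compiled form; this text tells all that it offers.
- The arm moves only by the shell command python3 -m creep 'ROWS' [OPENING] [FORCE]. ROWS is JSON, a list of rows, each a list of 6 numbers: the shift along the tool's x, y, z scaled (see below), then the turn, a rotation vector about the tool's x, y, z scaled (see below). A call has 1 to 20 rows; each row shifts and turns the commanded pose from where the row before left it, along the tool's axes as they then stand; what a row does not reach is not made up. The controller multiplies each number of a shift by 0.4 m and each number of a turn by 120 degrees. A row lasts 1/12 s, in which the tool goes at most 41.7 mm and 7.16 degrees, less where a joint would pass 70% of its speed; a pose out of reach is approached as far as the arm can. A call with a number of a shift or a turn outside -1 to 1 is refused whole. A call with a gripper value outside its range is refused whole. OPENING is the closure, from -1 (fully open) to 1 (shut), set as the call begins (- or left out, the last holds). The fingers move at their own pace and stop on an object; FORCE is the grip in N (left out, the last holds). Time passes only in rows, so rows that do not move let the fingers close. It gives the time, the measured TCP pose, the force, the opening and the grip force at its end, in the units of the state.
- arm.observe(): the state, without advancing time (a new reading comes with each control period).
- arm.get_image(name): name is "scene" or "top" or "wrist"; returns a dict with "frame" (384x512x3 uint8, red, green, blue), "intrinsics" (3x3 intrinsics, pixels), "distortion" ([k1, k2, p1, p2, k3] as OpenCV has them; the pictures are not rectified), "rvec" (rotation vector, rad) and "tvec" (3), from world to camera coordinates, as OpenCV has them; the wrist camera has in their place "mount" (4x4, takes a point from camera to tool coordinates, whose origin is the TCP and whose axes are the flange's). Camera axes: x right, y down, z forward; pixel columns grow to the right and rows downward; lengths in m; the calibration is good to about 2 mm. A picture is of the moment at which its call begins: read the wrist's pose just before it. There is no depth.
- arm.sign_off(): hands the job in; it is judged then, once.
The state is a dict: "clock": time; "joints": joint angles; "dq": joint speeds; "joint_efforts": joint torques, N m; "position": TCP position; "ee_rot": TCP orientation; "force": force on the tool from outside, world axes, zero at the start; "ft_torque": the same for the moment, N m; "width": opening from 0.0 (shut) to 1.0 (fully open); "gripper_force": force on a finger pad.
Only numpy, scipy, OpenCV 4.12 (cv2) and the standard library are available. Lean on these libraries where they do the work, as an engineer would, in place of code of your own. Each camera call takes 0.05 s, during which the arm holds its last target. There are 200 camera calls.

### The job

Put the loose head on the filter holder: pick it up, turn it so that its hose nozzle points the way the red arrow on the holder points, and lower it into the cup with the nozzle in the slot at the red arrow (not the slot opposite). Then press it straight down on the orange gasket with a steady force of about 12 N (8 to 17 N, never more than 25 N, which would crush the gasket) and finish like that, still holding it pressed and level without letting go, so that a colleague can swing the four clamps over its edge. Leave the other things on the desk where they are.

Things in the scene. Friction and masses are not known exactly. Their poses are not given: they have to be found in the camera images.
- head: Loose bare-aluminium head, 0.16 to 0.26 kg, upright on a 2 mm mat. Origin: centre of its flat underside, z up, x along its hose nozzle. Round flange 62 mm across, 14 mm thick; above it a hexagonal boss, 24 mm across flats, 16 to 50 mm above the underside (grip about 40 mm up): one pair of flats faces +y and -y, the others are 60 degrees on. Brass plug 15 mm across on top, to 55 mm.
- nozzle_tip (a point): Centre of the outer end of the head's hose nozzle, at [62, 0, 8] mm in the head's frame. The nozzle leaves the flange along the head's +x, its axis 8 mm above the underside; 10 mm thick, 12 mm at the barbs.
- holder: Steel filter holder on a grey plate 130 x 130 mm, stands fast. Origin: centre of the plate's underside at desk height, z up, x towards the red arrow on the plate. Round cup 94 mm outside, rim 44 mm above the desk; recess 65 mm across, widened to 72 mm at the rim by a 5 mm deep chamfer. Four turn clamps, swung out, stand on the rim 60 and 120 degrees either side of the arrow, tops 56 mm high.
- marked_slot (a point): Middle of the slot at the red arrow at rim height, at [40, 0, 44] mm in the holder's frame. This slot in the cup wall, with red marks on the rim beside it, and an unmarked one across the cup (-x) are 16 mm wide, flaring to 22 mm in the top 5 mm, and 20 mm deep, so the nozzle can pass down from above.
- gasket (a joint): Squeeze in m of the orange sponge gasket, a ring 63 mm outside, 42 mm inside, in the recess: 0 when free, its top then 34 mm above the desk (10 mm below the rim); grows as it is pressed down, at most 0.006. It yields like a spring of about 5 N per mm: 12 N, the head's weight included, squeeze it 2.4 mm.
- timer: Bystander: white digital bench timer, 36 x 66 x 56 mm, loose; origin centre of its underside.
- petri: Bystander: small clear petri dish, 60 mm across, 13 mm high, loose; origin centre of its underside.
- tweezers: Bystander: steel tweezers lying flat, 128 mm long along their y, 9 mm high, loose; origin centre of the underside.
- sample_bottle: Bystander: media bottle with white cap, 60 mm across, 125 mm high, loose; origin centre of its underside.
- marker: Bystander: marker pen with black cap lying flat, 137 mm long along its y, loose; origin centre of its underside.
Not all that is in view belongs to the job. What is shaped like the head but pink is not meant.

How it is judged:
On the way, in this order (a step that is already met when the one before it is completed fails the run):
1. the head is lifted off the mat, its underside more than 55 mm above the desk (height (world z) of head above 0.055 m), for 0.1 s.
2. the head is down in the cup on the gasket, upright, its nozzle in the slot at the red arrow (horizontal distance between head and holder below 0.004 m and x of nozzle_tip in the frame of holder above 0.055 m and y of nozzle_tip in the frame of holder between -0.009 and 0.009 m and angle between head's own z axis and vertical below 0.07 rad and z of head in the frame of holder below 0.0355 m), for 0.2 s.
At the end, for the whole second after the job is handed in: Head in the cup, within 4 mm of its axis, tilted under 4 degrees, nozzle end within 9 mm of the middle of the red-arrow slot; pressing the gasket with 8 to 17 N (squeezed 1.3 to 4 mm), at rest, still held by the fingers; bystanders within 20 mm of their places (horizontal distance between head and holder below 0.004 m and x of nozzle_tip in the frame of holder above 0.055 m and y of nozzle_tip in the frame of holder between -0.009 and 0.009 m and angle between head's own z axis and vertical below 0.07 rad and contact force between head and gasket between 8 and 17 N and value of joint gasket between 0.0013 and 0.004 m and contact force between the fingers and head above 3 N and linear speed of head below 0.01 m/s and distance of each of timer, petri, tweezers, sample_bottle, marker from where it was at the start of the episode below 0.02 m); the arm keeps its last pose, push and grip.
It fails at once if the gasket is pressed with more than 25 N (contact force between head and gasket above 25 N).
It fails at once if a bystander is pushed more than 20 mm from its place (distance of any of timer, petri, tweezers, sample_bottle, marker from where it was at the start of the episode above 0.02 m).
It also fails if it takes over 45 s, if anything falls off the work surface, if the arm or the gripper's body presses on something with over 40 N, if the wrist force passes 120 N, or if a joint passes its speed limit or range.

## Working session

There is one attempt and no reset: what is moved stays moved. The work goes in short steps, Python scripts to look and compute and a shell command to move; the robot and the scene stay as the last step left them, time stands still between calls to the robot, and variables do not carry over. Pictures are saved under pics/ and viewed, at most 10 in all, crops included, and the job is handed in when it is done.

```bash
mkdir -p pics
cat > h.py <<'E'
import cv2, numpy as np, pickle
from scipy.spatial.transform import Rotation as R
from cell import arm
def snap(name, tag):
    s=arm.observe(); d=arm.get_image(name); d['state']=s
    if 'mount' in d:
        T=np.eye(4);T[:3,:3]=R.from_rotvec(s['ee_rot']).as_matrix();T[:3,3]=s['position']
        C=np.linalg.inv(T@np.array(d['mount']))
        d['rvec']=R.from_matrix(C[:3,:3]).as_rotvec(); d['tvec']=C[:3,3]
    pickle.dump(d,open(f'pics/{tag}.pkl','wb'))
    cv2.imwrite(f'pics/{tag}.png',d['frame'][:,:,::-1]); return d
def load(tag): return pickle.load(open(f'pics/{tag}.pkl','rb'))
def ray(d,uv):
    p=cv2.undistortPoints(np.array([[uv]],float),np.array(d['intrinsics']),np.array(d['distortion']))[0,0]
    M=R.from_rotvec(np.ravel(d['rvec'])).as_matrix(); t=np.ravel(d['tvec'])
    return -M.T@t, M.T@np.array([p[0],p[1],1])
def onz(d,uv,z):
    c,v=ray(d,uv); return c+v*(z-c[2])/v[2]
def tri(obs):
    A=np.zeros((3,3));b=np.zeros(3)
    for d,uv in obs:
        c,v=ray(d,uv);v=v/np.linalg.norm(v);P=np.eye(3)-np.outer(v,v);A+=P;b+=P@c
    x=np.linalg.solve(A,b)
    return x,[np.linalg.norm(proj(d,x)-uv) for d,uv in obs]
def proj(d,x):
    return cv2.projectPoints(np.array([x],float),np.ravel(d['rvec']).astype(float),np.ravel(d['tvec']).astype(float),np.array(d['intrinsics']),np.array(d['distortion']))[0].reshape(-1)
E
python3 - <<'E'
from h import *
a=snap('scene','s0');b=snap('top','t0');c=snap('wrist','w0')
print(arm.observe(),arm.grip_point_offset)
for d in(a,b,c): print(ray(d,(256,192)))
cv2.imwrite('pics/st.png',cv2.resize(np.vstack([a['frame'],b['frame']]),None,fx=.78,fy=.78)[:,:,::-1])
E
```

```text
{'clock': 0.15, 'joints': array([ 1.22842038,  0.43508561,  0.0249639 ,  1.57384147, -0.01159454,
        1.13398703, -0.07504498]), 'dq': array([ 2.46608948e-04, -2.84326137e-03,  5.48909292e-04, -1.74090457e-03,
        3.77472229e-04,  8.69257723e-04,  8.01156879e-05]), 'joint_efforts': array([ 1.50349777e-03, -6.68264151e+01,  9.85537693e-01, -3.14692855e+01,
       -6.06074883e-02,  3.93664045e-02,  1.27740409e-04]), 'position': array([ 0.14830248, -0.6067774 ,  0.22612907]), 'ee_rot': array([-3.11790087e+00, -3.75597597e-01,  3.90191727e-04]), 'force': array([-0.57259172,  0.44814208,  0.14712286]), 'ft_torque': array([ 0.03443101, -0.00192942, -0.08230924]), 'gripper_force': 0.0, 'width': 0.9966159100634665} 0.0188
(array([0.11091964, 0.96797451, 0.72468849]), array([ 0.35033858, -0.78143509, -0.51642353]))
(array([ 0.36815954, -0.01048675,  1.55157525]), array([ 1.21151167e-01, -9.91498541e-04, -9.92653799e-01]))
(array([ 0.21969467, -0.58915237,  0.38475036]), array([-0.27184343, -0.06435446, -0.96022714]))
```

View pics/s0.png

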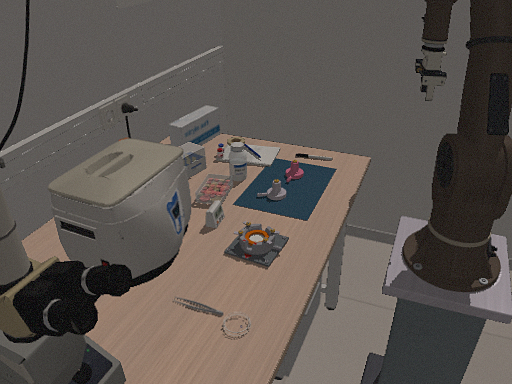

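View pics/t0.png

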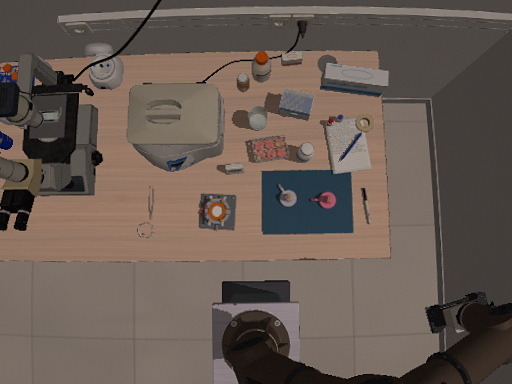

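The scene view shows two head-shaped things on the blue mat. The grey one is at scene (277,190) / top (288,198). The pink one, at scene (294,172) / top (328,200), is the decoy. The holder is at scene (257,243) / top (217,211). I choose the grey one and check it in a close crop.

Run:
```python
from h import *
a=load('s0')['frame'];b=load('t0')['frame']
c1=cv2.resize(b[170:240,190:350],None,fx=5,fy=5,interpolation=2)
c2=cv2.resize(a[160:270,205:325],None,fx=2.5,fy=2.2,interpolation=2)
c2=cv2.copyMakeBorder(c2,0,0,0,800-c2.shape[1],0)
cv2.imwrite('pics/c.png',np.vstack([c1,c2])[:600,:,::-1])
t=load('t0');
for uv in((288,198),(217,211),(328,200)):print(onz(t,uv,.04))
```

```text
[ 0.5289272  -0.12834245  0.04      ]
[0.4850737  0.13079692 0.04      ]
[ 0.51939779 -0.27461979  0.04      ]
```

View pics/c.png

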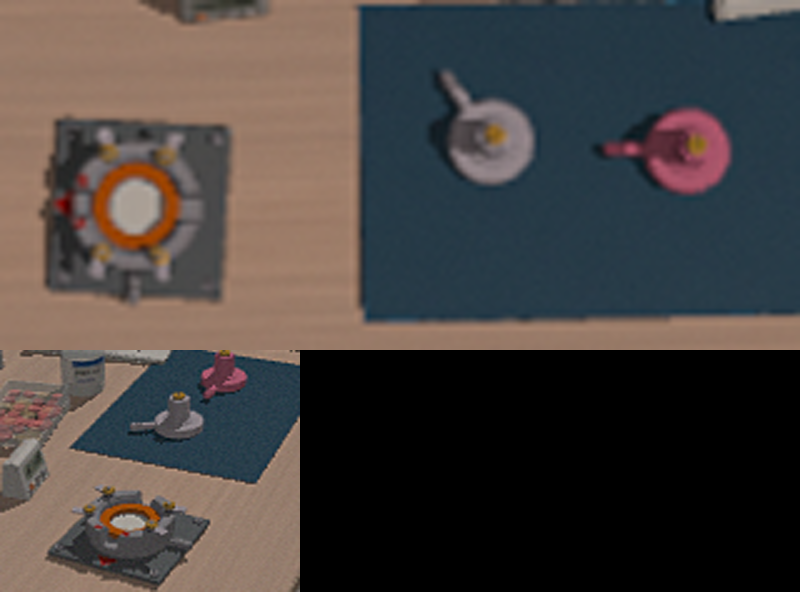

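The crop confirms the bare grey head: boss and brass plug at top (289,197), nozzle pointing up-left to about (279,185). The holder's red arrow and rim marks are on its left side at (203,211). Next I bring the wrist camera over the head.

```bash
cat >> h.py <<'E'
def go(p,yawy=None):
    "remaining move in tool units; yawy = world yaw wanted of tool y (deg, mod 180)"
    s=arm.observe(); M=R.from_rotvec(s['ee_rot']).as_matrix()
    print('clock',round(s['clock'],2),'pos',s['position'].round(4),'toolz',M[:,2].round(4),'yawy',round(np.degrees(np.arctan2(M[1,1],M[0,1])),2),'F',s['force'].round(2),'j',s['joints'].round(2))
    print('shift units',(M.T@(np.array(p)-s['position'])/.4).round(4))
    if yawy is None: return
    x=(yawy-np.degrees(np.arctan2(M[1,1],M[0,1]))+90)%180-90
    # desired: level and turned
    y=np.array([np.cos(np.radians(yawy)),np.sin(np.radians(yawy)),0]); 
    if y@M[:,1]<0 and abs(x)<=90: y=-y if abs(x)<90 else y
    z=np.array([0,0,-1.]); D=np.c_[np.cross(y,z),y,z]
    print('turn units',(R.from_matrix(M.T@D).as_rotvec()/np.radians(120)).round(4), 'yaw change deg',round(x,2))
E
python3 -c "
from h import *
go((.50,-.10,.24),-55)"
```

```text
clock 0.15 pos [ 0.1483 -0.6068  0.2261] toolz [-4.0e-04  1.1e-03 -1.0e+00] yawy -76.26 F [-0.57  0.45  0.15] j [ 1.23  0.44  0.02  1.57 -0.01  1.13 -0.08]
shift units [ 1.155  -1.0219 -0.0336]
turn units [-6.000e-04 -1.000e-04 -1.772e-01] yaw change deg 21.26
```

```bash
python3 -m creep '[[0.064,-0.0568,-0.002,0,0,0],[0.064,-0.0568,-0.002,0,0,0],[0.064,-0.0568,-0.002,0,0,0],[0.064,-0.0568,-0.002,0,0,0],[0.064,-0.0568,-0.002,0,0,0],[0.064,-0.0568,-0.002,0,0,0],[0.064,-0.0568,-0.002,0,0,0],[0.064,-0.0568,-0.002,0,0,0],[0.064,-0.0568,-0.002,0,0,0],[0.064,-0.0568,-0.002,0,0,0],[0.064,-0.0568,-0.002,0,0,0],[0.064,-0.0568,-0.002,0,0,0],[0.064,-0.0568,-0.002,0,0,0],[0.064,-0.0568,-0.002,0,0,0],[0.064,-0.0568,-0.002,0,0,0],[0.064,-0.0568,-0.002,0,0,0],[0.064,-0.0568,-0.002,0,0,0],[0.064,-0.0568,-0.002,0,0,0],[0,0,0,0,0,0],[0,0,0,0,0,0]]' -1
python3 -c "
from h import *
go((.52,-.12,.24),-55)"
```

```text
clock: 1.82
position: [0.4996, -0.0983, 0.2409]
ee_rot: [-3.117, -0.382, 0.0]
force: [-0.2, -0.3, -0.3]
width: 0.997
gripper_force: 0.0
clock 1.82 pos [ 0.4996 -0.0983  0.2409] toolz [-2.e-04  8.e-04 -1.e+00] yawy -76.02 F [-0.22 -0.27 -0.33] j [ 0.35  0.26 -0.32  1.81  0.09  1.09 -1.33]
shift units [0.0363 0.0649 0.0021]
turn units [-4.000e-04 -1.000e-04 -1.752e-01] yaw change deg 21.02
```

```bash
python3 -c "
from h import *
snap('wrist','w1')"
python3 -m creep '[[0.04,0.05,0,0,0,-0.044],[0.04,0.05,0,0,0,-0.044],[0.02,0.05,0,0,0,-0.044],[0,0.02,0,0,0,-0.044],[0,0,0,0,0,0],[0,0,0,0,0,0],[0,0,0,0,0,0]]'
python3 -c "
from h import *
snap('wrist','w2')
a=load('w1')['frame'];b=load('w2')['frame']
cv2.imwrite('pics/w12.png',cv2.resize(np.vstack([a,b]),(800,1200))[:600,:,::-1])
cv2.imwrite('pics/w12.png',np.hstack([cv2.resize(a,(400,300)),cv2.resize(b,(400,300))])[:,:,::-1])"
```

```text
clock: 2.45
position: [0.5593, -0.1517, 0.241]
ee_rot: [-2.999, -0.935, 0.001]
force: [-0.8, 0.8, 0.0]
width: 0.999
gripper_force: 0.0
```

View pics/w12.png

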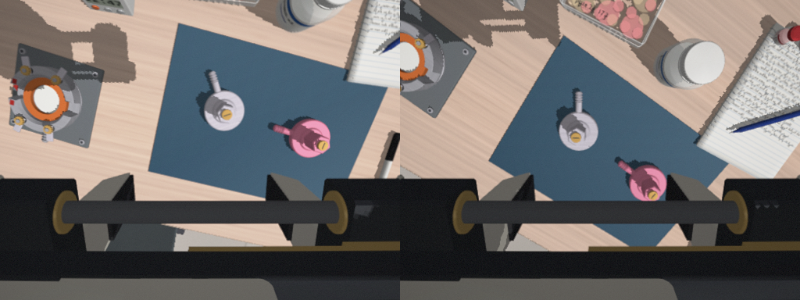

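The two wrist views show the grey head at (224,108) and (577,125) in the combined picture, nozzle pointing up-image. The pink head is beside it and the holder is at the left. Next is a silhouette fit of the head's pose from both views.

```bash
cat > fit.py <<'E'
from h import *
from scipy.optimize import minimize
def circ(r,z,n=48,ph=0):
    a=np.arange(n)*2*np.pi/n+ph; return np.c_[r*np.cos(a),r*np.sin(a),np.full(n,z)]/1000
tip=R.from_euler('y',90,degrees=True).as_matrix()
parts=[np.r_[circ(31,0),circ(31,14)],np.r_[circ(24/np.sqrt(3),14,6),circ(24/np.sqrt(3),50,6)],np.r_[circ(7.5,50),circ(7.5,55)],
 np.r_[circ(5,0)@tip.T+[.03,0,.008],circ(5,0)@tip.T+[.062,0,.008]]]
def sil(d,p):
    m=np.zeros((384*4,512*4),np.uint8)
    Rz=R.from_rotvec([0,0,p[3]]).as_matrix()
    for P in parts:
        X=P@Rz.T+p[:3]
        u=cv2.projectPoints(X,np.ravel(d['rvec']),np.ravel(d['tvec']),np.array(d['intrinsics']),np.array(d['distortion']))[0].reshape(-1,2)
        h=cv2.convexHull(((u+.5)*4).astype(np.int32)); cv2.fillConvexPoly(m,h,1)
    return cv2.resize(m*255,(512,384),interpolation=cv2.INTER_AREA)/255.
def mask(d,p):
    f=d['frame'].astype(float); m=(f[...,0]>0.9*f[...,2]).astype(np.uint8)  # not blue
    u=proj(d,np.array(p[:3])+[0,0,.02]); roi=np.zeros_like(m)
    _,l=cv2.connectedComponents(m); 
    k=np.bincount(l[int(u[1])-8:int(u[1])+8,int(u[0])-8:int(u[0])+8].ravel())[1:].argmax()+1
    return (l==k).astype(float)
def fit(ds,p0,free=(0,1,2,3)):
    ms=[mask(d,p0) for d in ds]; print('area',[m.sum() for m in ms])
    sc=np.array([.001,.001,.001,.02])
    def c(q):
        p=np.array(p0,float); p[list(free)]+=q*sc[list(free)]
        return sum(np.abs(sil(d,p)-m).sum()/m.sum() for d,m in zip(ds,ms))/len(ds)
    best=None
    for s in (8,3,1.5):
        x0=np.zeros(len(free)) if best is None else best.x
        best=minimize(c,x0,method='Nelder-Mead',options=dict(initial_simplex=np.vstack([x0]+[x0+s*e for e in np.eye(len(free))]),maxiter=250,xatol=.02,fatol=1e-5))
    p=np.array(p0,float); p[list(free)]+=best.x*sc[list(free)]
    return p,best.fun,ms
E
python3 - <<'E'
from fit import *
w1,w2,t=load('w1'),load('w2'),load('t0')
p0=[.53,-.13,.002,np.radians(35)]
for n,ds,fr in(('both',[w1,w2],(0,1,2,3)),('w1',[w1],(0,1,3)),('w2',[w2],(0,1,3)),('top',[t],(0,1,3))):
    p,c,ms=fit(ds,p0,fr); print(n,p.round(4),np.degrees(p[3]).round(2),round(c,3))
    if n=='both':
        o=[]
        for d,m in zip(ds,ms):
            f=d['frame'].copy(); u=proj(d,p[:3]).astype(int); e=(sil(d,p)>.5).astype(np.uint8)
            f[(e-cv2.erode(e,np.ones((3,3))))>0]=(255,0,0)
            f2=cv2.resize(f[u[1]-60:u[1]+60,u[0]-60:u[0]+60],(400,400),interpolation=0);o.append(f2)
        cv2.imwrite('pics/fit.png',np.hstack(o)[:,:,::-1])
E
```

```text
area [np.float64(2296.0), np.float64(2163.0)]
both [ 5.326e-01 -1.274e-01  2.000e-04  5.767e-01] 33.04 0.032
area [np.float64(2296.0)]
w1 [ 0.5327 -0.1275  0.002   0.5725] 32.8 0.031
area [np.float64(2163.0)]
w2 [ 0.5329 -0.127   0.002   0.5757] 32.98 0.032
area [np.float64(256.0)]
top [ 0.5322 -0.1296  0.002   0.5872] 33.65 0.059
```

View pics/fit.png

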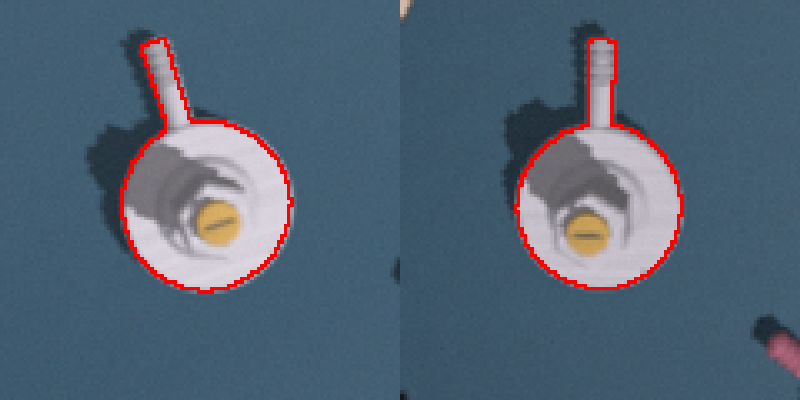

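The fit is tight: head at (0.5328, -0.1273), underside z about 0 to 2 mm (expected 2), nozzle yaw 33°. Next I look at the holder from close by.

```bash
python3 -c "
from h import *
go((.46,.10,.24),-57)"
```

```text
clock 2.5 pos [ 0.5595 -0.1514  0.2412] toolz [-4.e-04  0.e+00 -1.e+00] yawy -55.29 F [-0.49  0.33 -0.41] j [ 0.43  0.38 -0.35  1.64  0.14  1.15 -0.92]
shift units [ 0.1534 -0.6582  0.0031]
turn units [-0.0001  0.0002  0.0143] yaw change deg -1.71
```

```bash
python3 -m creep '[[0.016,-0.066,0,0,0,0.0014],[0.016,-0.066,0,0,0,0.0014],[0.016,-0.066,0,0,0,0.0014],[0.016,-0.066,0,0,0,0.0014],[0.016,-0.066,0,0,0,0.0014],[0.016,-0.066,0,0,0,0.0014],[0.016,-0.066,0,0,0,0.0014],[0.016,-0.066,0,0,0,0.0014],[0.016,-0.066,0,0,0,0.0014],[0.01,-0.064,0,0,0,0.0014],[0,0,0,0,0,0],[0,0,0,0,0,0],[0,0,0,0,0,0]]'
python3 -c "
from h import *
snap('wrist','w3')"
python3 -m creep '[[0.04,-0.06,0,0,0,0],[0.04,-0.06,0,0,0,0],[0,0,0,0,0,0],[0,0,0,0,0,0],[0,0,0,0,0,0]]'
python3 -c "
from h import *
snap('wrist','w4')
o=[]
for k in('w3','w4'):
    d=load(k);u=proj(d,[.485,.131,.04]);print(u)
    x,y=np.clip(u.astype(int)-80,0,[352,224]);print(k,x,y); o.append(cv2.resize(d['frame'][y:y+160,x:x+160],(400,400),interpolation=2))
cv2.imwrite('pics/w34.png',np.hstack(o)[:,:,::-1])"
```

```text
clock: 3.58
position: [0.4636, 0.1004, 0.2413]
ee_rot: [3.01, 0.896, 0.0]
force: [-0.3, 0.1, -0.3]
width: 1.0
gripper_force: 0.0
clock: 4.05
position: [0.4645, 0.1572, 0.2408]
ee_rot: [3.011, 0.894, -0.001]
force: [0.1, -0.7, -1.0]
width: 1.001
gripper_force: 0.0
[243.82565913 136.25853609]
w3 163 56
[284.86489464 163.89964279]
w4 204 83
```

View pics/w34.png

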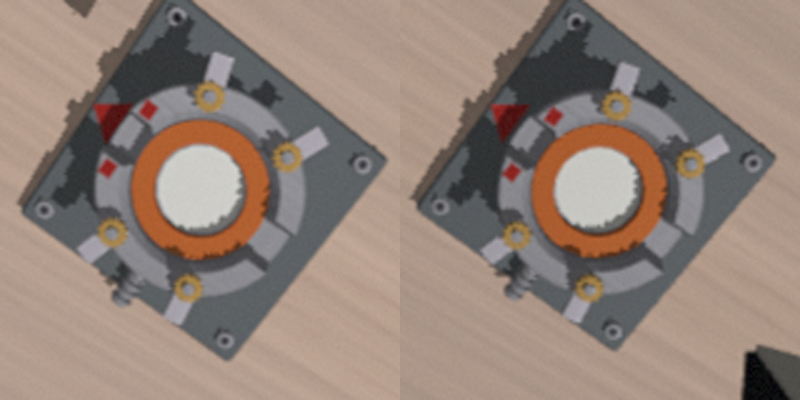

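Both crops show the holder with the red arrow at (112,118)/(508,118) and red rim marks at (148,110),(107,168). Also visible are the four brass clamp knobs, four plate screws and the orange gasket at about (200,187). I triangulate these.

Run:
```python
from h import *
a,b=load('w3'),load('w4')
def T(l1,l2,n):
    P=[]
    for u,v in zip(l1,l2):
        x,e=tri([(a,(np.array(u)+.5)/2.5-.5+[163,56]),(b,(np.array(v)+.5)/2.5-.5+[204,83])]); P.append(x); print(n,x.round(4),np.round(e,2))
    return np.array(P)
K=T([(210,97),(288,157),(188,288),(112,233)],[(217,105),(290,163),(189,289),(117,236)],'clamp')
S=T([(177,17),(363,164),(225,340),(44,209)],[(176,22),(353,162),(213,331),(40,206)],'screw')
M=T([(148,110),(107,168)],[(153,117),(112,172)],'mark')
print('centres',K.mean(0),S.mean(0))
def yaw(v): return np.degrees(np.arctan2(v[1],v[0])).round(2)
print('yaws clamp',yaw(K[0]-K[1]),yaw(K[3]-K[2]),'screw',yaw(S[0]-S[1]),yaw(S[3]-S[2]),'marks',yaw(M.mean(0)-K.mean(0)),'clampR',np.linalg.norm((K-K.mean(0))[:,:2],axis=1))
# refit with fixed heights
for d,off in((a,[163,56]),(b,[204,83])):
    f=d['frame'].astype(int); m=((f[...,0]-f[...,2]>70)&(f[...,0]>110)&(f[...,1]<.62*f[...,0])&(f[...,1]>.3*f[...,0])).astype(np.uint8)
    n,l,st,_=cv2.connectedComponentsWithStats(m); k=st[1:,4].argmax()+1
    c,h=cv2.findContours((l==k).astype(np.uint8),cv2.RETR_CCOMP,cv2.CHAIN_APPROX_NONE)
    for q in sorted(c,key=len)[-2:]:
        w=np.array([onz(d,p[0],.034)[:2] for p in q]); 
        from scipy.optimize import least_squares
        r=least_squares(lambda s:np.hypot(*(w-s[:2]).T)-s[2],[.485,.131,.03],loss='soft_l1',f_scale=.0005).x; print('ring',r.round(4))
```

```text
clamp [0.5251 0.1524 0.051 ] [0.14 0.14]
clamp [0.5223 0.1106 0.0497] [0.13 0.13]
clamp [0.4503 0.1162 0.0539] [0.16 0.16]
clamp [0.4531 0.1574 0.0539] [0.02 0.02]
screw [0.5462 0.1854 0.0131] [0.11 0.11]
screw [0.5392 0.0749 0.01  ] [0.05 0.05]
screw [0.4286 0.0828 0.0116] [0.03 0.03]
screw [0.4366 0.1931 0.0138] [0.08 0.07]
mark [0.5055 0.1723 0.0437] [0.14 0.13]
mark [0.4749 0.1744 0.0455] [0.05 0.05]
centres [0.48767268 0.13415613 0.05212646] [0.48765396 0.13405665 0.01213439]
yaws clamp 86.17 86.11 screw 86.39 85.86 marks 86.32 clampR [0.04161973 0.04185618 0.04149195 0.04169018]
ring [0.4881 0.1346 0.0218]
ring [0.4879 0.1348 0.0307]
ring [0.4878 0.1353 0.0219]
ring [0.4878 0.1349 0.0307]
```

Holder axis at (0.4878, 0.1343), arrow yaw 86.1°. Heights agree with the text: rim marks 44 mm, knobs about 52 mm. The head therefore has to turn +53.1°. I go above the head to grip with tool y at -57°.

```bash
python3 -c "
from h import *
go((.5328,-.1273,.20),-57)"
```

```text
clock 4.1 pos [0.4646 0.1569 0.2409] toolz [-4.e-04 -9.e-04 -1.e+00] yawy -56.95 F [ 0.71 -0.84  0.13] j [-0.01  0.25 -0.52  1.84  0.14  1.09 -1.57]
shift units [-0.2444  0.6885  0.1027]
turn units [0.0003 0.0004 0.0004] yaw change deg -0.05
```

```bash
python3 -m creep '[[-0.0244,0.0689,0,0,0,0],[-0.0244,0.0689,0,0,0,0],[-0.0244,0.0689,0,0,0,0],[-0.0244,0.0689,0,0,0,0],[-0.0244,0.0689,0,0,0,0],[-0.0244,0.0689,0.01,0,0,0],[-0.0244,0.0689,0.02,0,0,0],[-0.0244,0.0689,0.02,0,0,0],[-0.0244,0.0689,0.03,0,0,0],[-0.0244,0.0689,0.02,0,0,0],[0,0,0,0,0,0],[0,0,0,0,0,0],[0,0,0,0,0,0]]'
python3 -c "
from h import *
go((.5328,-.1273,.0232),-57)"
```

```text
clock: 5.18
position: [0.533, -0.1261, 0.2011]
ee_rot: [-3.011, -0.894, 0.0]
force: [-0.2, 0.8, 0.6]
width: 0.996
gripper_force: 0.0
clock 5.18 pos [ 0.533  -0.1261  0.2011] toolz [-4.e-04  2.e-04 -1.e+00] yawy -56.92 F [-0.21  0.77  0.56] j [ 0.41  0.36 -0.36  1.77  0.15  1.03 -1.  ]
shift units [-0.0019  0.0025  0.4447]
turn units [-0.0002  0.0001  0.0007] yaw change deg -0.08
```

Descend to grasp height, then close with 30 N.

```bash
python3 -m creep '[[-0.001,0.001,0.06,0,0,0],[0,0.001,0.06,0,0,0],[0,0,0.06,0,0,0],[0,0,0.06,0,0,0],[0,0,0.06,0,0,0],[0,0,0.05,0,0,0],[0,0,0.04,0,0,0],[0,0,0.03,0,0,0],[0,0,0.02,0,0,0],[0,0,0.003,0,0,0],[0,0,0,0,0,0],[0,0,0,0,0,0],[0,0,0,0,0,0]]'
python3 -c "
from h import *
go((.5328,-.1273,.0232),-57)"
python3 -m creep '[[0,0,0,0,0,0],[0,0,0,0,0,0],[0,0,0,0,0,0],[0,0,0,0,0,0],[0,0,0,0,0,0],[0,0,0,0,0,0],[0,0,0,0,0,0],[0,0,0,0,0,0],[0,0,0,0,0,0],[0,0,0,0,0,0],[0,0,0,0,0,0],[0,0,0,0,0,0]]' 1 30
python3 -c "
from h import *
go((.5328,-.1273,.0232),-57)"
```

```text
clock: 6.27
position: [0.5342, -0.1264, 0.0249]
ee_rot: [3.01, 0.897, 0.002]
force: [0.6, 0.1, 0.9]
width: 1.0
gripper_force: 0.0
clock 6.27 pos [ 0.5342 -0.1264  0.0249] toolz [ 1.6e-03 -3.0e-04 -1.0e+00] yawy -56.82 F [0.6  0.14 0.93] j [ 0.35  0.58 -0.3   1.94  0.27  0.65 -1.11]
shift units [-0.0041 -0.0001  0.0043]
turn units [ 0.0005 -0.0006  0.0015] yaw change deg -0.18
clock: 7.27
position: [0.5336, -0.1265, 0.0239]
ee_rot: [3.011, 0.897, 0.0]
force: [0.8, -0.3, 0.1]
width: 0.257
gripper_force: 30.0
clock 7.27 pos [ 0.5336 -0.1265  0.0239] toolz [ 1.e-04 -1.e-04 -1.e+00] yawy -56.83 F [ 0.78 -0.34  0.08] j [ 0.35  0.59 -0.29  1.94  0.27  0.65 -1.11]
shift units [-0.0026  0.0006  0.0018]
turn units [ 0.     -0.      0.0014] yaw change deg -0.17
```

Gripped: the opening is 23.7 mm against the 24 mm flats. Lift.

```bash
python3 -m creep '[[0,0,-0.02,0,0,0],[0,0,-0.04,0,0,0],[0,0,-0.05,0,0,0],[0,0,-0.05,0,0,0],[0,0,-0.05,0,0,0],[0,0,-0.04,0,0,0],[0,0,-0.03,0,0,0],[0,0,-0.02,0,0,0],[0,0,0,0,0,0],[0,0,0,0,0,0],[0,0,0,0,0,0]]'
python3 -c "
from h import *
go((.4878,.1343,.15),-3.9)
d=snap('wrist','w5');cv2.imwrite('pics/w5c.png',d['frame'][:,:,::-1])"
```

```text
clock: 8.18
position: [0.5329, -0.1264, 0.1431]
ee_rot: [-3.01, -0.897, 0.002]
force: [0.5, -0.5, -0.9]
width: 0.258
gripper_force: 30.0
clock 8.18 pos [ 0.5329 -0.1264  0.1431] toolz [-1.4e-03  2.0e-04 -1.0e+00] yawy -56.82 F [ 0.46 -0.48 -0.9 ] j [ 0.4   0.43 -0.35  1.84  0.18  0.91 -1.03]
shift units [ 0.2623 -0.6073 -0.0169]
turn units [-6.00e-04  3.00e-04 -4.41e-01] yaw change deg 52.92
```

View pics/w5.png

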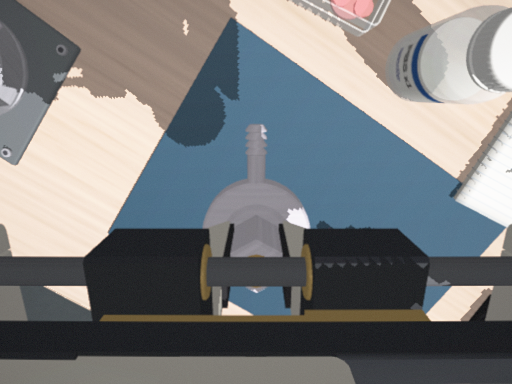

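The picture shows the head held between the fingers, nozzle straight along tool x with its tip at (257,126) and the flange edge at (257,180). I measure its offset in the hand.

Run:
```python
from fit import *
d=load('w5');s=d['state'];M=R.from_rotvec(s['ee_rot']).as_matrix()
f=d['frame'].astype(float);m=(f[...,0]>0.88*f[...,2])
roi=(slice(110,215),slice(190,330))
mm=m[roi].astype(np.uint8);_,l=cv2.connectedComponents(mm);mm=(l==l[60,67])
print(''.join('.#'[int(v)] for v in mm[40]), [ (r+110,mm[r].sum()) for r in range(5,100,6)], 'first row',np.where(mm.any(1))[0][0]+110)
from scipy.optimize import minimize
h0=-.0219
def c(q):
    p=s['position']+M@[q[0]*1e-3,q[1]*1e-3,0]+np.array([0,0,h0+q[3]*1e-3]); yaw=np.arctan2(M[1,0],M[0,0])+q[2]*.01
    return np.abs(sil(d,[*p,yaw])[roi]-mm)[:100].sum()
for fixed in(1,0):
    g=(lambda q:c([*q,0])) if fixed else c
    n=3 if fixed else 4
    x=np.zeros(n)
    for k in(3,1.5,.7): 
        r=minimize(g,x,method='Nelder-Mead',options=dict(initial_simplex=np.vstack([x]+[x+k*e for e in np.eye(n)])));x=r.x
    print(x.round(2),r.fun,mm.sum())
```

```text
.........................................................###################................................................................ [(115, np.int64(0)), (121, np.int64(0)), (127, np.int64(17)), (133, np.int64(15)), (139, np.int64(15)), (145, np.int64(21)), (151, np.int64(20)), (157, np.int64(17)), (163, np.int64(17)), (169, np.int64(17)), (175, np.int64(17)), (181, np.int64(37)), (187, np.int64(61)), (193, np.int64(75)), (199, np.int64(85)), (205, np.int64(91))] first row 124
[-1.17 -0.16  0.36] 119.50196078431372 3666
[-0.79 -0.25  0.2   1.53] 127.67058823529412 3666
```

Offset in hand is x -1.1 mm, y -0.2 mm, yaw about 0.2°. So the TCP target is (0.4879, 0.1354) with tool y at -4°. Carry, then turn.

```bash
python3 -m creep '[[0.0265,-0.061,-0.002,0,0,0],[0.0265,-0.061,-0.002,0,0,0],[0.0265,-0.061,-0.002,0,0,0],[0.0265,-0.061,-0.002,0,0,0],[0.0265,-0.061,-0.002,0,0,0],[0.0265,-0.061,-0.002,0,0,0],[0.0265,-0.061,-0.002,0,0,0],[0.0265,-0.061,-0.002,0,0,0],[0.0265,-0.061,-0.002,0,0,0],[0.0265,-0.061,-0.002,0,0,0]]'
python3 -m creep '[[0,0,0,0,0,-0.04],[0,0,0,0,0,-0.04],[0,0,0,0,0,-0.04],[0,0,0,0,0,-0.04],[0,0,0,0,0,-0.04],[0,0,0,0,0,-0.04],[0,0,0,0,0,-0.04],[0,0,0,0,0,-0.04],[0,0,0,0,0,-0.04],[0,0,0,0,0,-0.04],[0,0,0,0,0,-0.04],[0,0,0,0,0,0],[0,0,0,0,0,0],[0,0,0,0,0,0],[0,0,0,0,0,0]]'
python3 -c "
from h import *
go((.4879,.1354,.09),-4.0)"
```

```text
clock: 9.07
position: [0.4879, 0.1368, 0.1511]
ee_rot: [-3.011, -0.897, 0.002]
force: [0.8, 0.2, -2.4]
width: 0.257
gripper_force: 30.0
clock: 10.32
position: [0.4886, 0.1357, 0.1517]
ee_rot: [-2.3, -2.14, 0.001]
force: [-1.1, -0.7, -1.4]
width: 0.258
gripper_force: 30.0
clock 10.32 pos [0.4886 0.1357 0.1517] toolz [-4.e-04 -1.e-04 -1.e+00] yawy -4.14 F [-1.05 -0.73 -1.41] j [ 0.12  0.41 -0.65  1.91  0.3   0.92 -0.75]
shift units [-0.001  -0.0016  0.1542]
turn units [-0.0002  0.0001 -0.0011] yaw change deg 0.14
```

```bash
python3 -m creep '[[-0.001,-0.0015,0.03,0,0,-0.001],[0,0,0.04,0,0,0],[0,0,0.04,0,0,0],[0,0,0.03,0,0,0],[0,0,0.014,0,0,0],[0,0,0,0,0,0],[0,0,0,0,0,0],[0,0,0,0,0,0]]'
python3 -c "
from h import *
go((.4879,.1354,.07),-4.0)
d=snap('wrist','w6');t=snap('top','t6')
cv2.imwrite('pics/w6c.png',np.hstack([cv2.resize(d['frame'][60:300,130:390],(520,480)),cv2.resize(t['frame'][160:260,187:245],(278,480),interpolation=2)])[:,:,::-1])"
```

```text
clock: 10.98
position: [0.4886, 0.1357, 0.0911]
ee_rot: [2.296, 2.144, 0.002]
force: [-0.0, -0.3, -1.0]
width: 0.259
gripper_force: 30.0
clock 10.98 pos [0.4886 0.1357 0.0911] toolz [ 1.1e-03  3.0e-04 -1.0e+00] yawy -3.92 F [-0.   -0.26 -1.02] j [ 0.08  0.48 -0.6   1.98  0.38  0.79 -0.81]
shift units [-0.0009 -0.0017  0.0526]
turn units [ 0.0005 -0.0002  0.0006] yaw change deg -0.08
```

View pics/w6c.png

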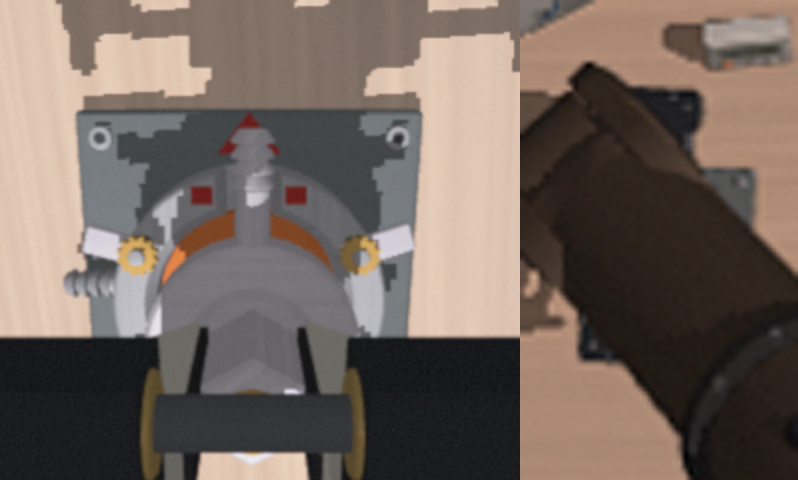

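The picture shows the nozzle over the red-arrow slot, midway between the rim marks (200,195) and (295,195), with the arrow beyond it. Lower to just above the gasket.

```bash
python3 -m creep '[[-0.0009,-0.0017,0.012,0,0,0.0005],[0,0,0.012,0,0,0],[0,0,0.012,0,0,0],[0,0,0.012,0,0,0],[0,0,0.012,0,0,0],[0,0,0.01,0,0,0],[0,0,0.005,0,0,0],[0,0,0,0,0,0],[0,0,0,0,0,0],[0,0,0,0,0,0],[0,0,0,0,0,0]]'
python3 -c "
from h import *
go((.4879,.1354,.0535),-4.0)"
```

```text
clock: 12.0
position: [0.4876, 0.1352, 0.0606]
ee_rot: [2.297, 2.143, 0.001]
force: [0.2, -0.2, -0.0]
width: 0.256
gripper_force: 30.0
clock 12.0 pos [0.4876 0.1352 0.0606] toolz [ 4.e-04  1.e-04 -1.e+00] yawy -3.97 F [ 0.18 -0.17 -0.03] j [ 0.05  0.53 -0.57  2.    0.42  0.73 -0.85]
shift units [0.0006 0.0007 0.0176]
turn units [ 0.0002 -0.0001  0.0003] yaw change deg -0.03
```

```bash
for i in 1; do python3 -m creep '[[0,0,0.003,0,0,0],[0,0,0.003,0,0,0],[0,0,0.003,0,0,0],[0,0,0.003,0,0,0],[0,0,0.002,0,0,0],[0,0,0,0,0,0],[0,0,0,0,0,0],[0,0,0,0,0,0],[0,0,0,0,0,0],[0,0,0,0,0,0]]'; done
python3 -c "
from h import *
go((.4879,.1354,.0535),-4.0)"
python3 -m creep '[[0,0,0.001,0,0,0],[0,0,0.001,0,0,0],[0,0,0,0,0,0],[0,0,0,0,0,0],[0,0,0,0,0,0],[0,0,0,0,0,0],[0,0,0,0,0,0],[0,0,0,0,0,0]]'
python3 -c "
from h import *
go((.4879,.1354,.0535),-4.0)"
```

```text
clock: 12.83
position: [0.4874, 0.1351, 0.0548]
ee_rot: [2.297, 2.143, 0.0]
force: [-1.4, -1.5, 4.6]
width: 0.262
gripper_force: 30.0
clock 12.83 pos [0.4874 0.1351 0.0548] toolz [ 2.e-04 -1.e-04 -1.e+00] yawy -3.96 F [-1.44 -1.48  4.57] j [ 0.05  0.53 -0.57  2.01  0.43  0.72 -0.86]
shift units [0.0009 0.0011 0.0033]
turn units [0.0001 0.     0.0003] yaw change deg -0.04
clock: 13.5
position: [0.4874, 0.1351, 0.0541]
ee_rot: [2.297, 2.143, 0.0]
force: [-2.4, -0.9, 7.2]
width: 0.258
gripper_force: 30.0
clock 13.5 pos [0.4874 0.1351 0.0541] toolz [ 2.e-04 -2.e-04 -1.e+00] yawy -3.97 F [-2.42 -0.88  7.19] j [ 0.05  0.53 -0.57  2.01  0.43  0.72 -0.86]
shift units [0.0009 0.0011 0.0016]
turn units [0.0001 0.0001 0.0003] yaw change deg -0.03
```

```bash
python3 -m creep '[[0,0,0.001,0,0,0],[0,0,0.0004,0,0,0],[0,0,0,0,0,0],[0,0,0,0,0,0],[0,0,0,0,0,0],[0,0,0,0,0,0],[0,0,0,0,0,0],[0,0,0,0,0,0],[0,0,0,0,0,0],[0,0,0,0,0,0]]'
python3 -c "
from h import *
F=[]
d=snap('wrist','w7')
for i in range(8): arm.get_image('wrist'); F.append(arm.observe()['force'])
print(np.mean(F,0),np.std(F,0))
go((.4879,.1354,.0535),-4.0)
cv2.imwrite('pics/w7c.png',cv2.resize(d['frame'][60:300,130:390],(520,480))[:,:,::-1])"
```

```text
clock: 14.33
position: [0.4875, 0.1351, 0.0537]
ee_rot: [2.297, 2.143, 0.0]
force: [-2.7, -1.0, 9.1]
width: 0.258
gripper_force: 30.0
[-2.58820861 -1.50886995  8.77136443] [0.38157405 0.5551463  0.70935476]
clock 14.78 pos [0.4874 0.1351 0.0537] toolz [ 3.e-04 -2.e-04 -1.e+00] yawy -3.97 F [-2.29 -1.89  9.25] j [ 0.05  0.54 -0.57  2.01  0.43  0.71 -0.86]
shift units [0.0009 0.0011 0.0005]
turn units [0.0002 0.0001 0.0003] yaw change deg -0.03
```

View pics/w7c.png

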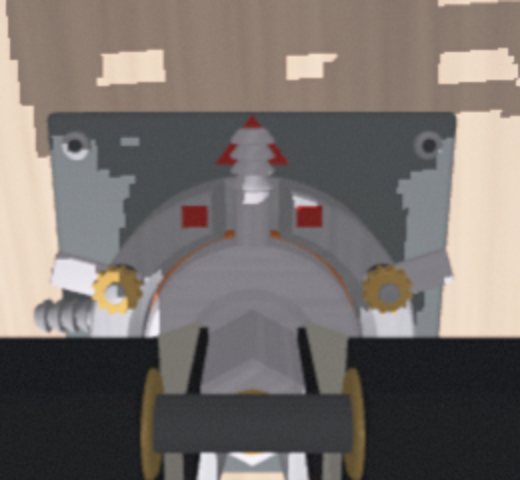

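The head sits in the cup with the nozzle in the red-marked slot, centred between the marks (195,217) and (309,217). Gasket force is about 8.8 N measured plus 2 N head weight, roughly 11 N. One small step to 12 N, then settle.

```bash
python3 -m creep '[[0,0,0.0006,0,0,0],[0,0,0,0,0,0],[0,0,0,0,0,0],[0,0,0,0,0,0],[0,0,0,0,0,0],[0,0,0,0,0,0],[0,0,0,0,0,0],[0,0,0,0,0,0],[0,0,0,0,0,0],[0,0,0,0,0,0],[0,0,0,0,0,0],[0,0,0,0,0,0]]'
python3 -c "
from h import *
F=[]
for i in range(8): arm.get_image('wrist'); F.append(arm.observe()['force'])
print(np.mean(F,0))
go((.4879,.1354,.0535),-4.0)
if 7.5<np.mean(F,0)[2]<13: print(arm.sign_off())"
```

```text
clock: 15.78
position: [0.4875, 0.1351, 0.0535]
ee_rot: [2.297, 2.143, 0.0]
force: [-3.9, -0.9, 10.2]
width: 0.258
gripper_force: 30.0
[-2.6635915  -1.53085735 10.00473845]
clock 16.18 pos [0.4874 0.1351 0.0535] toolz [ 3.e-04 -3.e-04 -1.e+00] yawy -3.97 F [-2.88 -1.5   9.91] j [ 0.05  0.54 -0.57  2.01  0.43  0.71 -0.86]
shift units [0.0009 0.0011 0.0001]
turn units [0.0002 0.0001 0.0003] yaw change deg -0.03
the job is handed in; nothing more can be done
None
```

I put the head in the cup with its nozzle in the red-arrow slot and handed the job in at 16.2 s, still gripped, level and pressing the gasket with about 12 N (10 N measured plus roughly 2 N head weight); no verdict was returned.

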